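Roll a brass sleeve to the gauging mark and seat it on the sprung anvil

TASK

Roll the brass sleeve along the stage by pushing its side, without gripping or lifting it, until it lies flat against the sprung anvil of the stop, and hold it pressed there gently with about 6 N for a second (never as much as 15 N). Then ease off slowly so that it does not roll back and is left lying still and square on the yellow mark band in front of the anvil, and last press the green capture button on the white controller fully down and let it up again. Leave everything else where it is.

Things in the scene. Friction and masses are not known exactly. Their poses are not given: they have to be found in the camera images.
- stage: Gauging stage, fixed: aluminium-framed plate on a black base, 220 mm (x) by 300 mm (y), its flat level top 34 mm above the table (glass inlay flush, no rims). Origin at the centre of its underside, on the table; z up. Its +y axis is the rolling direction, from the sleeve to the stop.
- mark (a point): Centre of the yellow mark band on the stage's top: band 28 mm wide along y, 180 mm long along x, at 55 mm along the stage's +y from its centre, 34 mm above the table. Axes as stage. The sleeve is on the mark when its axis lies above the band.
- stop: Steel stop block bolted on the stage, 76 mm (x) by 40 mm (y) by 34 mm high; origin at the centre of its underside on the stage's top, 113 mm along the stage's +y; axes as the stage. From its -y face stands a clamped quill with the sprung anvil: a flat upright steel plate 60 mm wide along x, 6 to 30 mm above the stage. The anvil yields towards +y 1 mm for every 5 N, from zero, at most 7 mm, and springs back.
- stop_face (a point): Middle of the stop block's -y face (the one towards the sleeve), 18 mm above the stage; axes as the stage. How far the anvil stands out of it was set by the last user and is not measured: its free front lies 14 to 26 mm out, so at first touch the sleeve's axis is 0 +/- 6 mm from the middle line of the mark band.
- sleeve: Loose brass sleeve with closed dark ends and two dark bands, a cylinder of diameter 36 mm, length 90 mm, 0.2 to 0.3 kg, lying on the stage's top. Origin at its centre, 18 mm above the stage's top; its x axis is its long axis, roughly along the stage's x at the start (up to 0.12 rad off), and it rolls off along its own heading, not squaring up until it meets the anvil. It rolls very easily, smooth metal (friction about 0.35).
- controller: White controller box, fixed, 130 mm (x) by 100 mm (y) by 50 mm high, origin at the centre of its underside; two black knobs on its front (-x) face. It carries the capture button on top, 20 mm along its +x from the middle.
- capture (a joint): Travel of the capture button downward in m: 0 up, 0.006 fully down; a spring takes 1.5 N to start and 5 N to hold fully down. It counts as pressed beyond 0.0045.
- capture_top (a point): Centre of the top face of the green round capture button, diameter 32 mm, 68 mm above the table when up. Pressed straight down.
- gauge_block: Bystander on the stage: steel gauge block 16 by 30 by 20 mm high near the stage's +x edge; origin under its centre.
- lens_cap: Bystander on the stage: black lens cap, diameter 24 mm, 12 mm high, near the stage's -x edge; origin under its centre.
- mouse: Bystander: black computer mouse 100 by 58 by 32 mm high; origin under its centre.
- caliper: Bystander: steel caliper with black head lying flat, 200 mm long along its y, 14 mm high; origin under the bar's middle.
- cleaner: Bystander: amber bottle, diameter 54 mm, 130 mm high; origin under its centre.
- spare_bush: Bystander: steel flanged bush standing up, diameter 32 mm, 40 mm high; origin under its centre.
There are look-alikes about, which are no part of the job. Several things have the shape of the sleeve; the one meant has the colours described above. Leave any purple look-alike of the controller alone.

How it is judged:
By the outcome, as a careful person would: the job done as asked, in the order asked, and still so for the second after the job is handed in, with the robot touching nothing.
It also fails if it takes over 64 s, if anything falls off the work surface, if the arm or the gripper's body presses on something with over 40 N, if the wrist force passes 120 N, or if a joint passes its speed limit or range.

ROBOT

A 6-joint arm with a two-finger parallel gripper is mounted at the origin on the work surface. World frame = base frame: x ahead of the robot, y to its left, z up, the work surface at z = 0. Lengths are in m, angles in degrees, forces in N, time in s.
With the tool pointing down it reaches from about 0.35 to 0.875 m from the base axis. Payload 4.2 kg.
Tool frame: the origin (TCP) lies on the centre line of the jaws, within the pads' length; the fingertips stand tip_reach ahead of it and the grasp point (between the pads) is the TCP (tip_reach is the distance from the TCP to the fingertips, in m); z points along the fingers, y is the line along which they close (so a half turn about z gives the same grasp; the last joint's range is limited). The gripper opens to 87 mm and grips with 3 to 60 N. Pads are 19 mm wide; open, the fingers measure 117 mm over their backs; the gripper's body (75 mm by 190 mm) begins 51 mm behind the grasp point.
Start: joints at [-51.704, 22.042, 0.453, 0, -68.411, -14.817], TCP at [0.249, -0.573, 0.242] pointing down, gripper open.
Joint ranges: [-179.83, 179.83], [-69.29, 118.12], [-61.27, 80.66], [-181.25, 117.63], [-171.15, -9.14], [-177.46, 177.46]. Speed limits (degrees/s): [159.86, 159.86, 180, 180, 180, 180].

INTERFACE

Orientations are given as a 3x3 rotation matrix whose columns are the frame's x, y, z axes.
In Python, from station import sense, capture, finish_job, tip_reach gives the robot as it stands.
- The arm moves only by the tool arm_command, never from a script. Its argument "deltas" is a list of rows, each a list of 7 numbers: the turn, a rotation vector about the tool's x, y, z in rad, then the shift along the tool's x, y, z in cm, then the closure, from -1 (fully open) to 1 (shut), so that 0 is half open. In form: [[rx, ry, rz, dx, dy, dz, hand], ...]. A call has 1 to 8 rows; each row is the pose to reach, as a shift and turn from the pose commanded when the call began, along the tool's axes at that moment; what a row does not reach only later rows make up. A row lasts 1/12 s, in which the tool goes at most 41.7 mm and 7.16 degrees, less where a joint would pass 70% of its speed; a pose out of reach is approached as far as the arm can. A call with a gripper value outside its range is refused whole. The fingers move at their own pace and stop on an object; the grip force is fixed at half the most. Time passes only in rows, so rows that repeat a pose let the fingers close. It gives the time, the measured TCP pose, the force, the opening and the grip force at its end, in the units of the state.
- sense(): the state, without advancing time (a new reading comes with each control period).
- capture(name): name is "scene" or "top" or "wrist"; returns a dict with "pixels" (480x640x3 uint8, blue, green, red), "fovy" (degrees; the focal length in pixels is half the picture's height over the tangent of half this angle, whatever the lens; pixels are square), "cx", "cy" (the principal point, pixels), "k1" (the pictures are not rectified: a ray, as slopes to the right and down, at radius r is drawn at 1 + k1 r^2 times it, then the intrinsics apply), "rvec" (rotation vector, rad) and "tvec" (3), from world to camera coordinates, as OpenCV has them. Camera axes: x right, y down, z forward; pixel columns grow to the right and rows downward; lengths in m; the calibration is good to about 2 mm. A picture is of the moment at which its call begins. There is no depth.
- finish_job(): hands the job in; it is judged then, once.
The state is a dict: "time_s": time; "joints": joint angles; "joint_velocities": joint speeds; "effort": joint torques, N m; "tcp_pos": TCP position; "ee_rot": TCP orientation; "wrist_force": force on the tool from outside, world axes, zero at the start; "moment": the same for the moment, N m; "gripper_width": opening from 0.0 (shut) to 1.0 (fully open); "gripper_force": force on a finger pad.
Only numpy, scipy, OpenCV 4.12 (cv2) and the standard library are available. Lean on these libraries where they do the work, as an engineer would, in place of code of your own. Each camera call takes 0.05 s, during which the arm holds its last target. There are 200 camera calls.

## Working session

There is one attempt and no reset: what is moved stays moved. The work goes in short steps, Python scripts to look and compute and a tool call to move; the robot and the scene stay as the last step left them, time stands still between calls to the robot, and variables do not carry over. Pictures are saved under pics/ and viewed, at most 10 in all, crops included, and the job is handed in when it is done.

Besides the shell and the picture viewer there is one more tool, called as name([rows], argument=value, ...), one row to a line, values as JSON. arm_command: Moves the arm, as the interface text tells. Its arguments: {"type":"object","properties":{"deltas":{"type":"array"}},"required":["deltas"]}

```bash
mkdir -p pics; ls
cat > h.py <<'E'
import numpy as np, cv2, json
from station import sense, capture, finish_job, tip_reach
def snap(name,fn=None):
    c=capture(name)
    if fn: cv2.imwrite('pics/'+fn,c['pixels'])
    return c
def ray(c,u,v):
    f=240/np.tan(np.radians(c['fovy'])/2)
    K=np.array([[f,0,c['cx']],[0,f,c['cy']],[0,0,1.]])
    d=cv2.undistortPoints(np.array([[[u,v]]],float),K,np.array([c['k1'],0,0,0.]))[0,0]
    R=cv2.Rodrigues(np.array(c['rvec'],float))[0]; t=np.array(c['tvec'],float).ravel()
    return -R.T@t, R.T@np.array([d[0],d[1],1])
def onz(c,u,v,z):
    o,d=ray(c,u,v); return o+d*(z-o[2])/d[2]
def proj(c,P):
    f=240/np.tan(np.radians(c['fovy'])/2)
    R=cv2.Rodrigues(np.array(c['rvec'],float))[0]; p=R@np.array(P)+np.array(c['tvec']).ravel()
    x=p[:2]/p[2]; x=x*(1+c['k1']*(x@x)); return x*f+[c['cx'],c['cy']]
E
python3 - <<'E'
from h import *
s=snap('scene','s0.png');t=snap('top','t0.png')
for c in(s,t): print(ray(c,320,240),c['fovy'],c['k1'])
print(tip_reach, sense())
E
```

```text
pics
(array([1.26397938, 0.00409108, 0.97918729]), array([-0.63189754,  0.02725908, -0.7746017 ])) 46.62323391955897 0.016142724307716454
(array([0.24367847, 0.04691937, 1.38035647]), array([ 0.19601304, -0.01207565, -0.98068895])) 49.96495715894992 0.03688738678432077
0.019 {'time_s': 0.1, 'joints': array([-5.17046985e+01,  2.20854479e+01,  3.87584819e-01, -2.54567143e-02,
       -6.84101417e+01, -1.48158144e+01]), 'joint_velocities': array([ 0.04573856, -0.10349635,  0.20937941,  0.12680804, -0.12902885,
       -0.08544283]), 'effort': array([-2.65795825e-04, -3.91689062e+01,  1.87934965e+01,  4.23184857e+00,
        1.34784277e-02, -8.88950558e-05]), 'tcp_pos': array([ 0.24882559, -0.57278991,  0.24057799]), 'ee_rot': array([[-9.17268019e-01, -3.98269593e-01, -8.43927534e-04],
       [-3.98270479e-01,  9.17266381e-01,  1.73542629e-03],
       [ 8.29388332e-05,  1.92796246e-03, -9.99998138e-01]]), 'wrist_force': array([0.32048491, 0.33121187, 1.18253873]), 'moment': array([0.04654816, 0.05312928, 0.02348494]), 'gripper_force': 0.0, 'gripper_width': 0.9960712630225013}
```

View pics/s0.png

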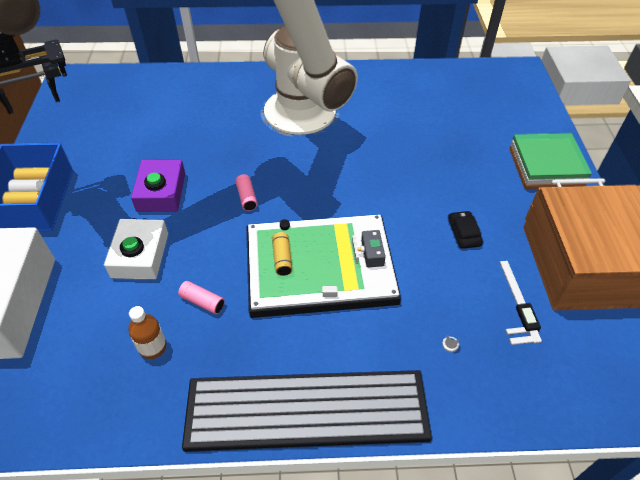

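View pics/t0.png

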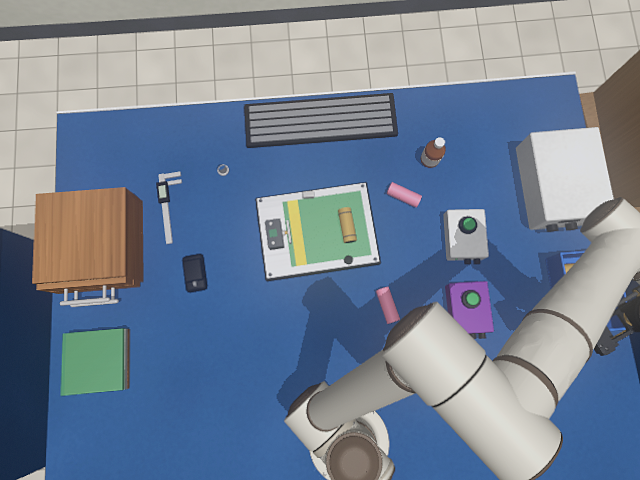

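The brass sleeve is at scene (282,254) and top (347,224). It could be confused with the pink cylinders at scene (247,192) and (202,297), or the yellow and white cylinders in the blue bin at (30,185). The white controller's button is at scene (132,245) and top (467,225). The purple box at scene (158,183) is the decoy. The one on the stage matches the description, so next I'll measure and take a close crop.

```bash
cat > m.py <<'E'
from h import *
def mask(c,lo,hi,box):
    h=cv2.cvtColor(c['pixels'],cv2.COLOR_BGR2HSV); m=cv2.inRange(h,lo,hi)
    z=np.zeros_like(m);x0,y0,x1,y1=box; z[y0:y1,x0:x1]=m[y0:y1,x0:x1]
    k,l,st,ce=cv2.connectedComponentsWithStats(z); i=1+np.argmax(st[1:,4]); return (l==i).astype(np.uint8)
def rect(m):
    p=np.argwhere(m)[:,::-1].astype(np.float32); return cv2.minAreaRect(p), p
E
python3 - <<'E'
from m import *
for n,B in(('scene',dict(st=(235,205,410,320),sl=(262,222,302,285),bt=(112,228,150,262))),('top',dict(st=(250,175,390,285),sl=(330,198,362,248),bt=(455,212,482,240)))):
    c=snap(n)
    cv2.imwrite(f'pics/{n}_crop.png',cv2.resize(c['pixels'][B['st'][1]-15:B['st'][3]+15,B['st'][0]-15:B['st'][2]+15],None,fx=4,fy=4)[:600,:800])
    m=mask(c,(22,140,120),(32,255,255),B['st']); r,_=rect(m)
    bx=[onz(c,*q,.034) for q in cv2.boxPoints(r)]
    print(n,'band',m.sum(),np.round(onz(c,*r[0],.034),4),np.round([np.linalg.norm(bx[0]-bx[1]),np.linalg.norm(bx[1]-bx[2])],4),np.round(bx,4).tolist())
    # stage white frame corners
    m=mask(c,(0,0,150),(180,60,255),B['st']); r,p=rect(m)
    hull=cv2.convexHull(p.reshape(-1,1,2)); q=cv2.approxPolyDP(hull,12,True)[:,0]
    Q=np.array([onz(c,*a,.034) for a in q]); print('stage',q.tolist(),np.round(Q,4).tolist(), 'centre',Q.mean(0).round(4))
    m=mask(c,(9,90,40),(24,255,255),B['sl']); r,p=rect(m)
    print('sleeve',m.sum(),r,np.round(onz(c,*r[0],.06),4), np.round([onz(c,*a,.06) for a in cv2.boxPoints(r)],4).tolist())
    m=mask(c,(50,90,60),(75,255,255),B['bt']); r,p=rect(m)
    print('button',m.sum(),r,np.round(onz(c,*r[0],.068),4))
E
```

```text
scene band 861 [0.5408 0.0902 0.034 ] [0.0304 0.1814] [[0.4489, 0.0691, 0.034], [0.4435, 0.099, 0.034], [0.6246, 0.1093, 0.034], [0.629, 0.0821, 0.034]]
stage [[398.0, 294.0], [252.0, 308.0], [248.0, 225.0], [380.0, 215.0]] [[0.64, 0.1903, 0.034], [0.6626, -0.1044, 0.034], [0.444, -0.1219, 0.034], [0.4243, 0.1767, 0.034]] centre [0.5427 0.0351 0.034 ]
sleeve 527 ((281.8202209472656, 253.11239624023438), (40.9575309753418, 16.21235466003418), 84.5596694946289) [ 0.5467 -0.0446  0.06  ] [[0.4925, -0.0664, 0.06], [0.4893, -0.0317, 0.06], [0.5979, -0.024, 0.06], [0.6005, -0.0567, 0.06]]
button 179 ((129.90000915527344, 243.30003356933594), (12.969193458557129, 15.652474403381348), 63.43495178222656) [ 0.5156 -0.3614  0.068 ]Traceback (most recent call last):
  File "<stdin>", line 5, in <module>
  File "m.py", line 5, in mask
    k,l,st,ce=cv2.connectedComponentsWithStats(z); i=1+np.argmax(st[1:,4]); return (l==i).astype(np.uint8)
                                                       ~~~~~~~~~^^^^^^^^^^
    return _wrapfunc(a, 'argmax', axis=axis, out=out, **kwds)
    return bound(*args, **kwds)
ValueError: attempt to get argmax of an empty sequence
```

View pics/scene_crop.png

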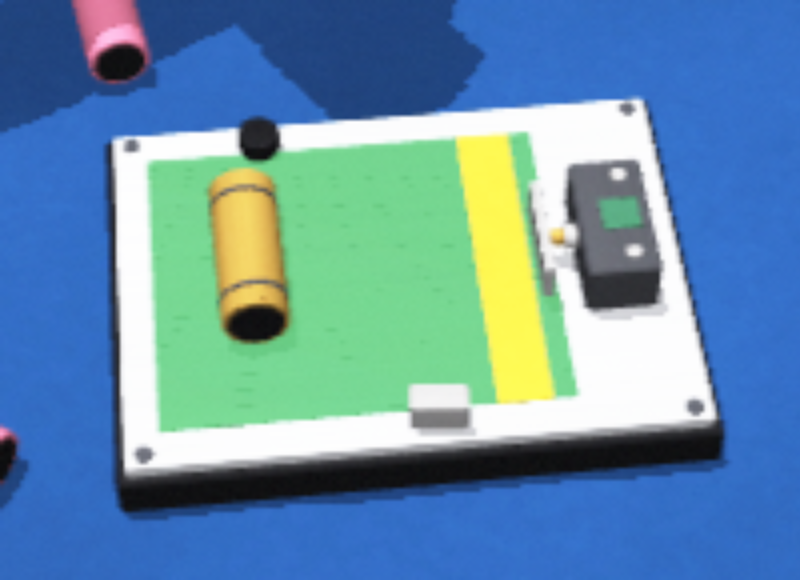

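View pics/top_crop.png

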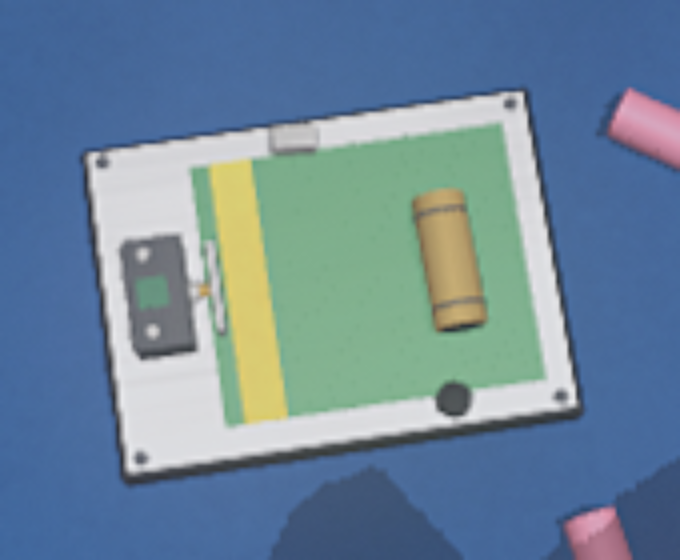

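The close crops confirm the choice: a brass sleeve with two dark bands and dark ends, at scene (282,254) and top (347,224). The yellow band and the anvil plate are to its +y side. Top-view colours are paler, so I'll loosen those masks.

Run:
```python
from m import *
c=snap('top')
P=c['pixels'];h=cv2.cvtColor(P,cv2.COLOR_BGR2HSV);print(h[224,347],h[230,295],h[222,467],h[190,270])
m=mask(c,(21,100,120),(32,255,255),(250,175,320,285)); r,_=rect(m)
bx=[onz(c,*q,.034) for q in cv2.boxPoints(r)]
print('band',m.sum(),np.round(onz(c,*r[0],.034),4),np.round(bx,4).tolist())
m=mask(c,(0,0,150),(180,45,255),(250,175,390,285)); r,p=rect(m)
q=cv2.approxPolyDP(cv2.convexHull(p.reshape(-1,1,2)),8,True)[:,0]
Q=np.array([onz(c,*a,.034) for a in q]); print('stage',q.tolist(),np.round(Q,4).tolist(), 'centre',Q.mean(0).round(4))
m=mask(c,(9,70,40),(26,255,255),(330,198,362,248)); r,p=rect(m)
print('sleeve',m.sum(),r,np.round(onz(c,*r[0],.052),4), np.round([onz(c,*a,.052) for a in cv2.boxPoints(r)],4).tolist())
m=mask(c,(50,70,40),(80,255,255),(455,212,482,240)); r,p=rect(m)
print('button',m.sum(),r,np.round(onz(c,*r[0],.068),4))
```

```text
[ 20 104 197] [ 26 120 217] [ 72 117 126] [108 135 157]
band 669 [0.5385 0.0911 0.034 ] [[0.627, 0.1111, 0.034], [0.6289, 0.0832, 0.034], [0.4522, 0.0717, 0.034], [0.4506, 0.0988, 0.034]]
stage [[378.0, 261.0], [267.0, 277.0], [257.0, 198.0], [365.0, 183.0]] [[0.444, -0.1177, 0.034], [0.4255, 0.1769, 0.034], [0.6425, 0.1913, 0.034], [0.6609, -0.1048, 0.034]] centre [0.5432 0.0364 0.034 ]
sleeve 344 ((347.3509521484375, 226.87171936035156), (28.871871948242188, 12.65447998046875), 79.3803482055664) [ 0.5386 -0.0444  0.052 ] [[0.5759, -0.0241, 0.052], [0.5795, -0.0576, 0.052], [0.5017, -0.0644, 0.052], [0.4982, -0.0312, 0.052]]
button 118 ((468.5, 223.5), (11.0, 11.0), 90.0) [ 0.5183 -0.3587  0.068 ]
```

```bash
cat >> h.py <<'E'
S=np.array([.543,.0355]); a=np.radians(3.6); EX=np.array([np.cos(a),np.sin(a)]); EY=np.array([-np.sin(a),np.cos(a)])
RT=np.array([[EX[1],-EX[0],0],[-EX[0],-EX[1],0],[0,0,-1.]])
def st(x,y): return S+x*EX+y*EY
def plan(p,R=RT):
    s=sense(); r=s['ee_rot']
    print('t',s['time_s'],'rot',cv2.Rodrigues(r.T@R)[0].ravel().round(4),'cm',(100*r.T@(np.array(p)-s['tcp_pos'])).round(2),'F',s['wrist_force'].round(2))
def tostage():
    s=sense(); d=s['tcp_pos'][:2]-S; return np.round([d@EX*1000,d@EY*1000,s['tcp_pos'][2]*1000],2)
E
python3 -c "
from h import *
plan([*st(-.005,-.122),.15])"
```

```text
t 0.25 rot [ 1.0000e-03  6.0000e-04 -1.2239e+00] cm [-46.6   32.79   9.13] F [-0.74 -0.19 -0.4 ]
```

arm_command([
  [0,0,-0.05,-1.5,1,0.2,0],
  [0,0,-0.12,-4.5,3.2,0.7,0],
  [0,0,-0.21,-7.7,5.4,1.3,0],
  [0,0,-0.3,-10.9,7.7,1.9,0],
  [0,0,-0.39,-14.1,9.9,2.5,0],
  [0,0,-0.48,-17.3,12.2,3.1,0],
  [0,0,-0.57,-20.5,14.4,3.8,0],
  [0,0,-0.66,-23.7,16.7,4.4,0],
])

```text
time_s: 0.92
tcp_pos: [0.4004, -0.3239, 0.1973]
ee_rot: [[-0.477, -0.879, 0.0], [-0.879, 0.477, -0.0], [-0.0, -0.0, -1.0]]
wrist_force: [0.7, -0.3, 0.2]
gripper_width: 0.527
gripper_force: 0.0
```

```bash
python3 -c "
from h import *
plan([*st(-.005,-.122),.15])"
```

```text
t 0.9167 rot [-3.000e-04 -0.000e+00 -5.596e-01] cm [-27.79  -1.46   4.73] F [ 0.68 -0.35  0.17]
```

arm_command([
  [0,0,-0.08,-4,-0.2,0.7,0],
  [0,0,-0.17,-8,-0.4,1.4,0],
  [0,0,-0.26,-12,-0.6,2,0],
  [0,0,-0.35,-16,-0.8,2.7,0],
  [0,0,-0.43,-20,-1,3.4,0],
  [0,0,-0.5,-24,-1.3,4.1,0],
  [0,0,-0.56,-27,-1.4,4.6,0],
  [0,0,-0.56,-27.8,-1.5,4.7,0],
])

```text
time_s: 1.58
tcp_pos: [0.5484, -0.0855, 0.1495]
ee_rot: [[0.065, -0.998, -0.0], [-0.998, -0.065, 0.0], [-0.0, 0.0, -1.0]]
wrist_force: [-0.4, -1.0, 0.0]
gripper_width: 0.498
gripper_force: 0.0
```

```bash
python3 -c "
from m import *
plan([*st(-.005,-.122),.062])
print(tostage(),sense()['gripper_width'])
c=snap('wrist','w1.png'); snap('scene','s1.png')
print(ray(c,320,240),proj(c,[*st(-.006,-.079),.052]))
"
```

```text
t 1.5833 rot [0.0002 0.0001 0.0022] cm [0.09 0.27 8.76] F [-0.45 -1.02  0.02]
[  -2.25 -121.1   149.55] 0.4976744810243681
(array([ 0.55230285, -0.15377623,  0.29411461]), array([-0.00909858,  0.24047847, -0.97069671])) [326.28011964 303.09370053]
```

View pics/w1.png

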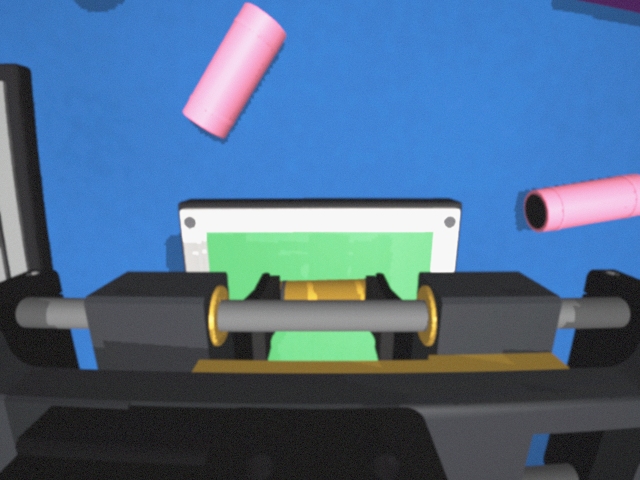

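The wrist view shows the sleeve between and ahead of the fingers, its near edge at about (325,280). The stage's rear edge is at v≈205 and the space behind the sleeve is clear, so I'll descend.

arm_command([
  [0,0,0,0,0.1,1,0],
  [0,0,0,0,0.2,3.2,0],
  [0,0,0,0,0.3,5.5,0],
  [0,0,0,0,0.3,7.5,0],
  [0,0,0,0,0.3,8.6,0],
  [0,0,0,0,0.3,8.8,0],
  [0,0,0,0,0.3,8.8,0],
])

```text
time_s: 2.27
tcp_pos: [0.5423, -0.0906, 0.0618]
ee_rot: [[0.057, -0.998, -0.002], [-0.998, -0.057, -0.0], [0.0, 0.002, -1.0]]
wrist_force: [0.0, 0.6, 0.8]
gripper_width: 0.504
gripper_force: 0.0
```

```bash
python3 -c "
from m import *
c=snap('scene','s2.png');print(tostage(),sense()['wrist_force'],sense()['joint_velocities'].round(2))
cv2.imwrite('pics/s2c.png',cv2.resize(c['pixels'][190:330,220:420],None,fx=4,fy=4))
"
```

```text
[  -7.74 -125.56   62.76] [1.4258962  0.6100622  1.25262421] [ 0.45 -0.91  1.22  0.15  0.06 -0.03]
```

View pics/s2c.png

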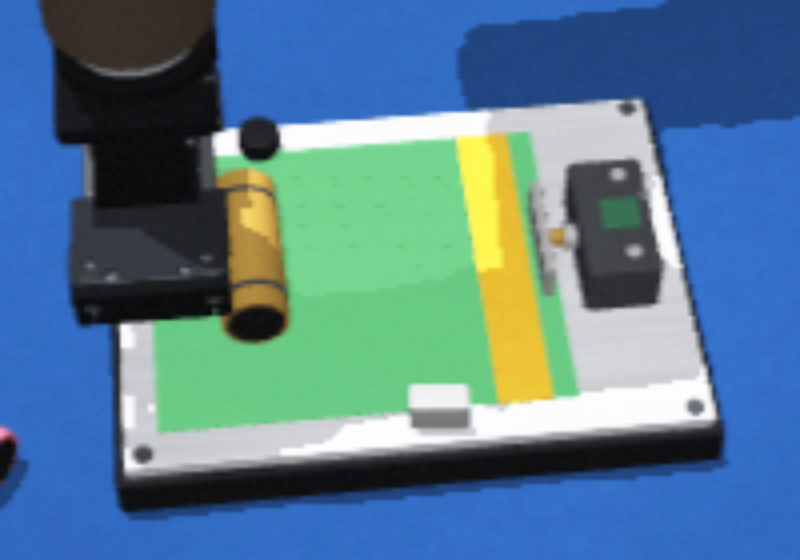

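The scene crop shows the fingers down behind the sleeve, at crop (150,270), with the sleeve undisturbed at (255,255). The lens cap and gauge block are clear of the path. I'll start the slow push.

arm_command([
  [0,0,0,-0.3,0,0,0],
  [0,0,0,-0.7,0,0,0],
  [0,0,0,-1.0,0,0,0],
  [0,0,0,-1.15,0,0,0],
  [0,0,0,-1.25,0,0,0],
  [0,0,0,-1.35,0,0,0],
  [0,0,0,-1.45,0,0,0],
  [0,0,0,-1.55,0,0,0],
])

```text
time_s: 2.98
tcp_pos: [0.5427, -0.0736, 0.0626]
ee_rot: [[0.059, -0.998, 0.0], [-0.998, -0.059, -0.0], [0.0, -0.0, -1.0]]
wrist_force: [-0.5, -0.3, 0.0]
gripper_width: 0.501
gripper_force: 0.1
```

```bash
python3 -c "
from h import *
s=sense();print(tostage(),s['wrist_force'].round(2),s['ee_rot'][:2,:2])
"
```

```text
[  -7.15 -108.83   62.59] [-0.46 -0.34  0.02] [[ 0.0590274  -0.99825636]
 [-0.99825636 -0.0590274 ]]
```

arm_command([
  [0,0,-0.004,-0.1,0,0,0],
  [0,0,-0.004,-0.2,0,0,0],
  [0,0,-0.004,-0.3,0,0,0],
  [0,0,-0.004,-0.42,0,0,0],
  [0,0,-0.004,-0.56,0,0,0],
  [0,0,-0.004,-0.72,0,0,0],
  [0,0,-0.004,-0.9,0,0,0],
  [0,0,-0.004,-1.1,0,0,0],
])

```text
time_s: 3.65
tcp_pos: [0.542, -0.0626, 0.0625]
ee_rot: [[0.063, -0.998, 0.0], [-0.998, -0.063, 0.0], [-0.0, -0.0, -1.0]]
wrist_force: [0.0, -0.2, -0.7]
gripper_width: 0.499
gripper_force: 0.0
```

arm_command([
  [0,0,0,-0.2,0,0,0],
  [0,0,0,-0.4,0,0,0],
  [0,0,0,-0.6,0,0,0],
  [0,0,0,-0.8,0,0,0],
  [0,0,0,-1.0,0,0,0],
  [0,0,0,-1.2,0,0,0],
  [0,0,0,-1.4,0,0,0],
  [0,0,0,-1.6,0,0,0],
])

```text
time_s: 4.32
tcp_pos: [0.541, -0.0465, 0.0626]
ee_rot: [[0.063, -0.998, 0.0], [-0.998, -0.063, 0.0], [-0.0, -0.0, -1.0]]
wrist_force: [-0.4, -0.5, 0.7]
gripper_width: 0.501
gripper_force: 0.1
```

arm_command([
  [0,0,0,-0.2,0,0,0],
  [0,0,0,-0.4,0,0,0],
  [0,0,0,-0.6,0,0,0],
  [0,0,0,-0.8,0,0,0],
  [0,0,0,-1.0,0,0,0],
  [0,0,0,-1.2,0,0,0],
  [0,0,0,-1.4,0,0,0],
  [0,0,0,-1.6,0,0,0],
])

```text
time_s: 4.98
tcp_pos: [0.54, -0.0306, 0.0625]
ee_rot: [[0.063, -0.998, -0.0], [-0.998, -0.063, 0.0], [-0.0, 0.0, -1.0]]
wrist_force: [-0.5, -0.1, 0.1]
gripper_width: 0.501
gripper_force: 0.1
```

```bash
python3 -c "
from m import *
s=sense();print(tostage(),s['wrist_force'].round(2),s['ee_rot'][:2,:2])
c=snap('scene')
cv2.imwrite('pics/s3c.png',cv2.resize(c['pixels'][190:330,220:420],None,fx=4,fy=4))
"
```

```text
[ -7.19 -65.76  62.53] [-0.53 -0.07  0.07] [[ 0.06294364 -0.99801708]
 [-0.99801708 -0.06294365]]
```

View pics/s3c.png

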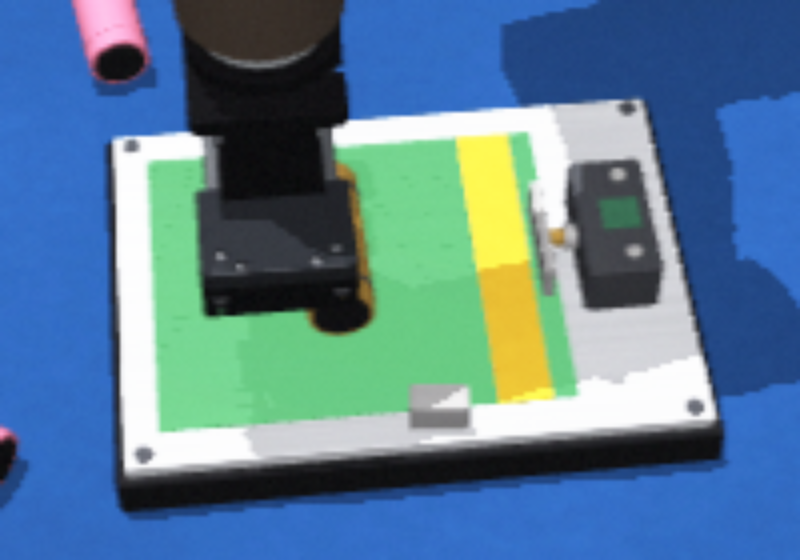

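The crop shows the sleeve rolling squarely ahead of the fingers, its +x end at (342,315), about 43 mm further on. Nothing else has been touched.

arm_command([
  [0,0,0,-0.2,0,0,0],
  [0,0,0,-0.4,0,0,0],
  [0,0,0,-0.6,0,0,0],
  [0,0,0,-0.8,0,0,0],
  [0,0,0,-1.0,0,0,0],
  [0,0,0,-1.2,0,0,0],
  [0,0,0,-1.4,0,0,0],
  [0,0,0,-1.6,0,0,0],
])

```text
time_s: 5.7
tcp_pos: [0.539, -0.0146, 0.0626]
ee_rot: [[0.063, -0.998, 0.0], [-0.998, -0.063, 0.0], [-0.0, -0.0, -1.0]]
wrist_force: [-0.5, 0.3, -0.5]
gripper_width: 0.499
gripper_force: 0.1
```

arm_command([
  [0,0,0,-0.2,0,0,0],
  [0,0,0,-0.4,0,0,0],
  [0,0,0,-0.6,0,0,0],
  [0,0,0,-0.8,0,0,0],
  [0,0,0,-1.0,0,0,0],
  [0,0,0,-1.2,0,0,0],
  [0,0,0,-1.4,0,0,0],
  [0,0,0,-1.6,0,0,0],
])

```text
time_s: 6.37
tcp_pos: [0.5379, 0.0013, 0.0626]
ee_rot: [[0.063, -0.998, -0.0], [-0.998, -0.063, -0.0], [0.0, 0.0, -1.0]]
wrist_force: [0.1, 0.0, -0.3]
gripper_width: 0.5
gripper_force: 0.1
```

arm_command([
  [0,0,0,-0.2,0,0,0],
  [0,0,0,-0.4,0,0,0],
  [0,0,0,-0.6,0,0,0],
  [0,0,0,-0.8,0,0,0],
  [0,0,0,-1.0,0,0,0],
  [0,0,0,-1.2,0,0,0],
  [0,0,0,-1.4,0,0,0],
  [0,0,0,-1.6,0,0,0],
])

```text
time_s: 7.03
tcp_pos: [0.5369, 0.0173, 0.0626]
ee_rot: [[0.063, -0.998, -0.0], [-0.998, -0.063, 0.0], [-0.0, 0.0, -1.0]]
wrist_force: [-1.3, 0.5, 0.0]
gripper_width: 0.5
gripper_force: 0.1
```

arm_command([
  [0,0,0,-0.2,0,0,0],
  [0,0,0,-0.4,0,0,0],
  [0,0,0,-0.59,0,0,0],
  [0,0,0,-0.77,0,0,0],
  [0,0,0,-0.94,0,0,0],
  [0,0,0,-1.1,0,0,0],
  [0,0,0,-1.25,0,0,0],
  [0,0,0,-1.39,0,0,0],
])

```text
time_s: 7.7
tcp_pos: [0.5361, 0.0312, 0.0625]
ee_rot: [[0.063, -0.998, -0.0], [-0.998, -0.063, 0.0], [-0.0, 0.0, -1.0]]
wrist_force: [-0.7, -0.6, -0.1]
gripper_width: 0.504
gripper_force: 0.1
```

arm_command([
  [0,0,0,-0.13,0,0,0],
  [0,0,0,-0.25,0,0,0],
  [0,0,0,-0.36,0,0,0],
  [0,0,0,-0.46,0,0,0],
  [0,0,0,-0.56,0,0,0],
  [0,0,0,-0.65,0,0,0],
  [0,0,0,-0.74,0,0,0],
  [0,0,0,-0.82,0,0,0],
])

```text
time_s: 8.37
tcp_pos: [0.5356, 0.0393, 0.0626]
ee_rot: [[0.063, -0.998, 0.0], [-0.998, -0.063, 0.0], [-0.0, -0.0, -1.0]]
wrist_force: [-0.6, -0.7, -0.1]
gripper_width: 0.498
gripper_force: 0.1
```

```bash
python3 -c "
from m import *
s=sense();print(tostage(),s['wrist_force'].round(2),s['ee_rot'][:2,:2])
c=snap('scene')
cv2.imwrite('pics/s4c.png',cv2.resize(c['pixels'][190:330,220:420],None,fx=4,fy=4))
"
```

```text
[-7.17  4.23 62.56] [-0.62 -0.72 -0.11] [[ 0.06299214 -0.99801402]
 [-0.99801402 -0.06299214]]
```

View pics/s4c.png

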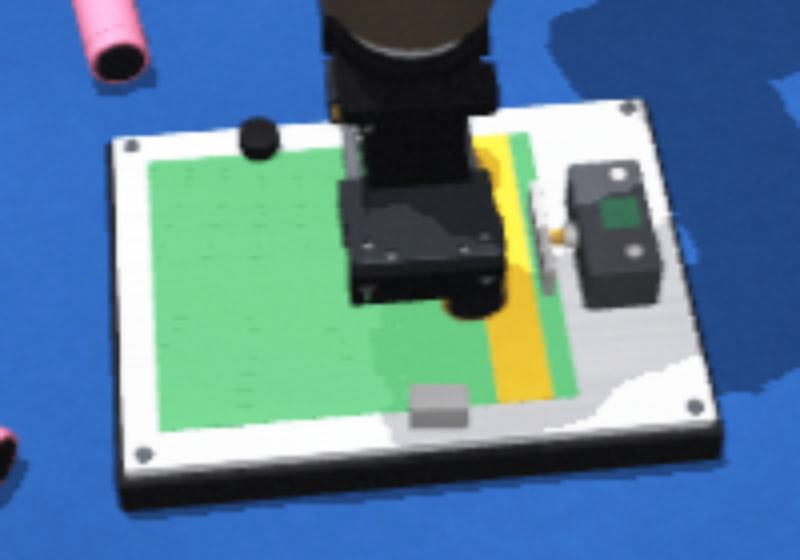

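The sleeve's end is at crop (475,302), with roughly 18 mm still to the anvil at (545,285). I'll slow down.

arm_command([
  [0,0,0,-0.08,0,0,0],
  [0,0,0,-0.17,0,0,0],
  [0,0,0,-0.26,0,0,0],
  [0,0,0,-0.35,0,0,0],
  [0,0,0,-0.43,0,0,0],
  [0,0,0,-0.51,0,0,0],
  [0,0,0,-0.58,0,0,0],
  [0,0,0,-0.65,0,0,0],
])

```text
time_s: 9.08
tcp_pos: [0.5352, 0.0457, 0.0626]
ee_rot: [[0.063, -0.998, -0.0], [-0.998, -0.063, -0.0], [0.0, 0.0, -1.0]]
wrist_force: [0.1, -0.2, 0.8]
gripper_width: 0.5
gripper_force: 0.1
```

arm_command([
  [0,0,0,-0.06,0,0,0],
  [0,0,0,-0.12,0,0,0],
  [0,0,0,-0.17,0,0,0],
  [0,0,0,-0.22,0,0,0],
  [0,0,0,-0.27,0,0,0],
  [0,0,0,-0.31,0,0,0],
  [0,0,0,-0.35,0,0,0],
  [0,0,0,-0.38,0,0,0],
])

```text
time_s: 9.75
tcp_pos: [0.5349, 0.0495, 0.0625]
ee_rot: [[0.063, -0.998, 0.0], [-0.998, -0.063, 0.0], [-0.0, -0.0, -1.0]]
wrist_force: [0.0, -0.2, -0.4]
gripper_width: 0.501
gripper_force: 0.1
```

```bash
python3 -c "
from m import *
s=sense();print(tostage(),s['wrist_force'].round(2))
c=snap('scene')
cv2.imwrite('pics/s5c.png',cv2.resize(c['pixels'][220:290,310:410],None,fx=8,fy=8))
"
```

```text
[-7.18 14.48 62.55] [ 0.   -0.22 -0.37]
```

View pics/s5c.png

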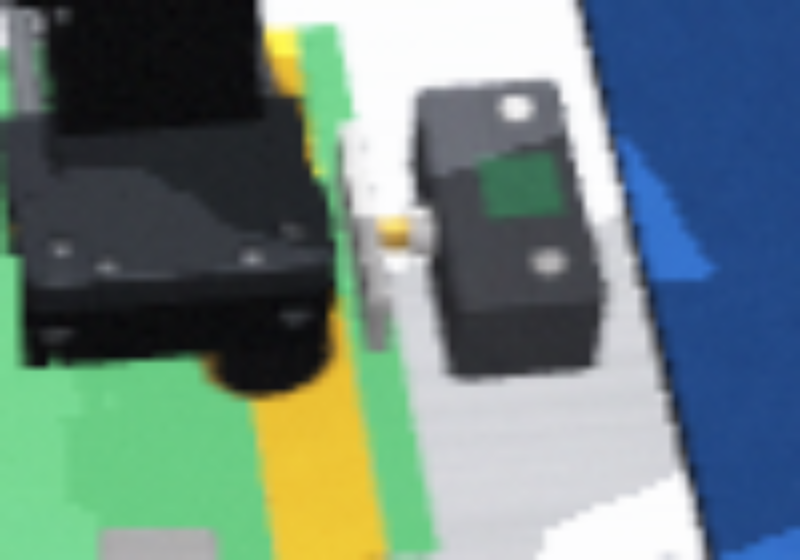

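The sleeve front at (333,345) is about 8 mm short of the anvil front at (367,345). I'll close in watching the force.

arm_command([
  [0,0,0,-0.05,0,0,0],
  [0,0,0,-0.1,0,0,0],
  [0,0,0,-0.15,0,0,0],
  [0,0,0,-0.2,0,0,0],
  [0,0,0,-0.25,0,0,0],
  [0,0,0,-0.29,0,0,0],
  [0,0,0,-0.33,0,0,0],
  [0,0,0,-0.36,0,0,0],
])

```text
time_s: 10.47
tcp_pos: [0.5347, 0.0531, 0.0625]
ee_rot: [[0.063, -0.998, -0.0], [-0.998, -0.063, -0.0], [0.0, 0.0, -1.0]]
wrist_force: [-0.1, -0.9, -0.3]
gripper_width: 0.504
gripper_force: 0.1
```

```bash
python3 -c "
from h import *
s=sense();print(tostage(),s['wrist_force'].round(2))"
```

```text
[-7.19 18.1  62.54] [-0.06 -0.89 -0.34]
```

arm_command([
  [0,0,0,-0.03,0,0,0],
  [0,0,0,-0.06,0,0,0],
  [0,0,0,-0.09,0,0,0],
  [0,0,0,-0.12,0,0,0],
  [0,0,0,-0.15,0,0,0],
  [0,0,0,-0.17,0,0,0],
  [0,0,0,-0.19,0,0,0],
  [0,0,0,-0.21,0,0,0],
])

```text
time_s: 11.13
tcp_pos: [0.5346, 0.0552, 0.0626]
ee_rot: [[0.063, -0.998, 0.0], [-0.998, -0.063, 0.0], [-0.0, -0.0, -1.0]]
wrist_force: [-0.0, -0.0, 0.8]
gripper_width: 0.5
gripper_force: 0.1
```

arm_command([
  [0,0,0,-0.025,0,0,0],
  [0,0,0,-0.05,0,0,0],
  [0,0,0,-0.075,0,0,0],
  [0,0,0,-0.1,0,0,0],
  [0,0,0,-0.125,0,0,0],
  [0,0,0,-0.15,0,0,0],
  [0,0,0,-0.17,0,0,0],
  [0,0,0,-0.18,0,0,0],
])

```text
time_s: 11.8
tcp_pos: [0.5344, 0.0569, 0.0625]
ee_rot: [[0.063, -0.998, -0.0], [-0.998, -0.063, -0.0], [0.0, 0.0, -1.0]]
wrist_force: [0.3, -0.3, -0.2]
gripper_width: 0.5
gripper_force: 0.1
```

arm_command([
  [0,0,0,-0.02,0,0,0],
  [0,0,0,-0.045,0,0,0],
  [0,0,0,-0.07,0,0,0],
  [0,0,0,-0.095,0,0,0],
  [0,0,0,-0.12,0,0,0],
  [0,0,0,-0.145,0,0,0],
  [0,0,0,-0.165,0,0,0],
  [0,0,0,-0.18,0,0,0],
])

```text
time_s: 12.47
tcp_pos: [0.5343, 0.0587, 0.0626]
ee_rot: [[0.063, -0.998, -0.0], [-0.998, -0.063, -0.0], [0.0, 0.0, -1.0]]
wrist_force: [0.5, -0.4, 1.0]
gripper_width: 0.503
gripper_force: 0.3
```

arm_command([
  [0,0,0,-0.02,0,0,0],
  [0,0,0,-0.045,0,0,0],
  [0,0,0,-0.07,0,0,0],
  [0,0,0,-0.095,0,0,0],
  [0,0,0,-0.12,0,0,0],
  [0,0,0,-0.145,0,0,0],
  [0,0,0,-0.165,0,0,0],
  [0,0,0,-0.18,0,0,0],
])

```text
time_s: 13.13
tcp_pos: [0.5341, 0.0603, 0.0626]
ee_rot: [[0.063, -0.998, -0.0], [-0.998, -0.063, -0.0], [0.0, 0.0, -1.0]]
wrist_force: [0.5, -2.1, 0.3]
gripper_width: 0.501
gripper_force: 1.1
```

arm_command([
  [0,0,0,-0.015,0,0,0],
  [0,0,0,-0.03,0,0,0],
  [0,0,0,-0.045,0,0,0],
  [0,0,0,-0.045,0,0,0],
])

```text
time_s: 13.47
tcp_pos: [0.5341, 0.0607, 0.0625]
ee_rot: [[0.063, -0.998, -0.0], [-0.998, -0.063, -0.0], [0.0, 0.0, -1.0]]
wrist_force: [0.5, -3.4, 1.1]
gripper_width: 0.5
gripper_force: 1.8
```

```bash
python3 -c "
from h import *
s=sense();print(tostage(),s['wrist_force'].round(2),s['tcp_pos'],s['gripper_force'])"
```

```text
[-7.35 25.69 62.54] [ 0.51 -3.38  1.11] [0.53405512 0.06068104 0.06254066] 1.7752160131931305
```

arm_command([
  [0,0,0,-0.015,0,0,0],
  [0,0,0,-0.03,0,0,0],
  [0,0,0,-0.045,0,0,0],
  [0,0,0,-0.055,0,0,0],
  [0,0,0,-0.055,0,0,0],
])

```text
time_s: 13.88
tcp_pos: [0.534, 0.0611, 0.0625]
ee_rot: [[0.063, -0.998, -0.001], [-0.998, -0.063, -0.001], [0.001, 0.001, -1.0]]
wrist_force: [0.1, -6.5, 2.1]
gripper_width: 0.495
gripper_force: 2.6
```

arm_command([
  [0,0,0,0,0,0,0],
  [0,0,0,0,0,0,0],
  [0,0,0,0,0,0,0],
])

```text
time_s: 14.13
tcp_pos: [0.534, 0.0611, 0.0625]
ee_rot: [[0.063, -0.998, -0.0], [-0.998, -0.063, -0.001], [0.001, 0.001, -1.0]]
wrist_force: [0.4, -5.1, 1.4]
gripper_width: 0.499
gripper_force: 2.6
```

arm_command([
  [0,0,0,0,0,0,0],
  [0,0,0,0,0,0,0],
  [0,0,0,0,0,0,0],
])

```text
time_s: 14.38
tcp_pos: [0.534, 0.0612, 0.0625]
ee_rot: [[0.063, -0.998, -0.001], [-0.998, -0.063, -0.001], [0.001, 0.001, -1.0]]
wrist_force: [0.9, -4.9, 1.0]
gripper_width: 0.502
gripper_force: 2.6
```

arm_command([
  [0,0,0,0,0,0,0],
  [0,0,0,0,0,0,0],
  [0,0,0,0,0,0,0],
])

```text
time_s: 14.63
tcp_pos: [0.534, 0.0611, 0.0625]
ee_rot: [[0.063, -0.998, -0.0], [-0.998, -0.063, -0.001], [0.001, 0.001, -1.0]]
wrist_force: [0.8, -5.1, 1.5]
gripper_width: 0.499
gripper_force: 2.6
```

arm_command([
  [0,0,0,-0.01,0,0,0],
  [0,0,0,-0.025,0,0,0],
  [0,0,0,-0.025,0,0,0],
])

```text
time_s: 14.88
tcp_pos: [0.534, 0.0613, 0.0625]
ee_rot: [[0.063, -0.998, -0.001], [-0.998, -0.063, -0.001], [0.001, 0.001, -1.0]]
wrist_force: [0.1, -6.3, 0.9]
gripper_width: 0.501
gripper_force: 2.9
```

arm_command([
  [0,0,0,0,0,0,0],
  [0,0,0,0,0,0,0],
  [0,0,0,0,0,0,0],
])

```text
time_s: 15.13
tcp_pos: [0.534, 0.0613, 0.0625]
ee_rot: [[0.063, -0.998, -0.001], [-0.998, -0.063, -0.001], [0.001, 0.001, -1.0]]
wrist_force: [0.6, -5.3, 1.5]
gripper_width: 0.502
gripper_force: 2.9
```

```bash
python3 -c "
from h import *
s=sense();print(tostage(),s['wrist_force'].round(2),s['gripper_force'])"
```

```text
[-7.41 26.29 62.5 ] [ 0.6  -5.31  1.5 ] 2.8599194437265396
```

arm_command([
  [0,0,0,-0.01,0,0,0],
  [0,0,0,-0.01,0,0,0],
  [0,0,0,-0.01,0,0,0],
  [0,0,0,-0.01,0,0,0],
  [0,0,0,-0.01,0,0,0],
  [0,0,0,-0.01,0,0,0],
  [0,0,0,-0.01,0,0,0],
  [0,0,0,-0.01,0,0,0],
])

```text
time_s: 15.8
tcp_pos: [0.534, 0.0613, 0.0625]
ee_rot: [[0.063, -0.998, -0.001], [-0.998, -0.063, -0.001], [0.001, 0.001, -1.0]]
wrist_force: [0.7, -5.9, 0.7]
gripper_width: 0.503
gripper_force: 3.0
```

arm_command([
  [0,0,0,0,0,0,0],
  [0,0,0,0,0,0,0],
  [0,0,0,0,0,0,0],
  [0,0,0,0,0,0,0],
  [0,0,0,0,0,0,0],
  [0,0,0,0,0,0,0],
  [0,0,0,0,0,0,0],
])

```text
time_s: 16.38
tcp_pos: [0.534, 0.0613, 0.0625]
ee_rot: [[0.063, -0.998, -0.001], [-0.998, -0.063, -0.001], [0.001, 0.001, -1.0]]
wrist_force: [0.8, -5.5, 1.0]
gripper_width: 0.496
gripper_force: 3.0
```

arm_command([
  [0,0,0,0.005,0,0,0],
  [0,0,0,0.01,0,0,0],
  [0,0,0,0.015,0,0,0],
  [0,0,0,0.02,0,0,0],
  [0,0,0,0.025,0,0,0],
  [0,0,0,0.03,0,0,0],
  [0,0,0,0.035,0,0,0],
  [0,0,0,0.04,0,0,0],
])

```text
time_s: 17.05
tcp_pos: [0.534, 0.0612, 0.0625]
ee_rot: [[0.063, -0.998, -0.001], [-0.998, -0.063, -0.0], [0.0, 0.001, -1.0]]
wrist_force: [0.9, -4.9, 1.8]
gripper_width: 0.499
gripper_force: 2.5
```

arm_command([
  [0,0,0,0.005,0,0,0],
  [0,0,0,0.01,0,0,0],
  [0,0,0,0.015,0,0,0],
  [0,0,0,0.02,0,0,0],
  [0,0,0,0.025,0,0,0],
  [0,0,0,0.03,0,0,0],
  [0,0,0,0.035,0,0,0],
  [0,0,0,0.04,0,0,0],
])

```text
time_s: 17.72
tcp_pos: [0.534, 0.0612, 0.0625]
ee_rot: [[0.063, -0.998, -0.0], [-0.998, -0.063, 0.0], [-0.0, 0.0, -1.0]]
wrist_force: [-1.0, -3.8, 0.9]
gripper_width: 0.499
gripper_force: 1.9
```

arm_command([
  [0,0,0,0.003,0,0,0],
  [0,0,0,0.006,0,0,0],
  [0,0,0,0.009,0,0,0],
  [0,0,0,0.012,0,0,0],
  [0,0,0,0.015,0,0,0],
  [0,0,0,0.018,0,0,0],
  [0,0,0,0.021,0,0,0],
  [0,0,0,0.024,0,0,0],
])

```text
time_s: 18.38
tcp_pos: [0.5342, 0.061, 0.0625]
ee_rot: [[0.063, -0.998, -0.0], [-0.998, -0.063, 0.0], [-0.0, 0.0, -1.0]]
wrist_force: [-2.1, -2.8, -0.5]
gripper_width: 0.497
gripper_force: 1.3
```

arm_command([
  [0,0,0,0.003,0,0,0],
  [0,0,0,0.006,0,0,0],
  [0,0,0,0.009,0,0,0],
  [0,0,0,0.012,0,0,0],
  [0,0,0,0.015,0,0,0],
  [0,0,0,0.018,0,0,0],
  [0,0,0,0.021,0,0,0],
  [0,0,0,0.024,0,0,0],
])

```text
time_s: 19.05
tcp_pos: [0.5343, 0.0607, 0.0626]
ee_rot: [[0.063, -0.998, 0.0], [-0.998, -0.063, 0.0], [-0.0, -0.0, -1.0]]
wrist_force: [-0.7, -2.0, -0.2]
gripper_width: 0.499
gripper_force: 1.0
```

arm_command([
  [0,0,0,0.003,0,0,0],
  [0,0,0,0.006,0,0,0],
  [0,0,0,0.009,0,0,0],
  [0,0,0,0.012,0,0,0],
  [0,0,0,0.015,0,0,0],
  [0,0,0,0.018,0,0,0],
  [0,0,0,0.021,0,0,0],
  [0,0,0,0.024,0,0,0],
])

```text
time_s: 19.72
tcp_pos: [0.5344, 0.0605, 0.0626]
ee_rot: [[0.063, -0.998, 0.001], [-0.998, -0.063, 0.0], [-0.0, -0.001, -1.0]]
wrist_force: [-0.5, -1.8, -1.4]
gripper_width: 0.498
gripper_force: 0.6
```

arm_command([
  [0,0,0,0.0025,0,0,0],
  [0,0,0,0.005,0,0,0],
  [0,0,0,0.0075,0,0,0],
  [0,0,0,0.01,0,0,0],
  [0,0,0,0.0125,0,0,0],
  [0,0,0,0.015,0,0,0],
  [0,0,0,0.0175,0,0,0],
  [0,0,0,0.02,0,0,0],
])

```text
time_s: 20.38
tcp_pos: [0.5345, 0.0603, 0.0626]
ee_rot: [[0.063, -0.998, 0.001], [-0.998, -0.063, 0.0], [-0.0, -0.001, -1.0]]
wrist_force: [-0.3, 0.6, -1.0]
gripper_width: 0.498
gripper_force: 0.3
```

arm_command([
  [0,0,0,0.0025,0,0,0],
  [0,0,0,0.005,0,0,0],
  [0,0,0,0.0075,0,0,0],
  [0,0,0,0.01,0,0,0],
  [0,0,0,0.0125,0,0,0],
  [0,0,0,0.015,0,0,0],
  [0,0,0,0.0175,0,0,0],
  [0,0,0,0.02,0,0,0],
])

```text
time_s: 21.05
tcp_pos: [0.5343, 0.06, 0.0626]
ee_rot: [[0.063, -0.998, 0.0], [-0.998, -0.063, 0.0], [-0.0, -0.0, -1.0]]
wrist_force: [-0.2, 0.1, -0.2]
gripper_width: 0.505
gripper_force: 0.1
```

arm_command([
  [0,0,0,0.0025,0,0,0],
  [0,0,0,0.005,0,0,0],
  [0,0,0,0.0075,0,0,0],
  [0,0,0,0.01,0,0,0],
  [0,0,0,0.0125,0,0,0],
  [0,0,0,0.015,0,0,0],
  [0,0,0,0.0175,0,0,0],
  [0,0,0,0.02,0,0,0],
])

```text
time_s: 21.72
tcp_pos: [0.5343, 0.0598, 0.0625]
ee_rot: [[0.063, -0.998, -0.0], [-0.998, -0.063, -0.0], [-0.0, 0.0, -1.0]]
wrist_force: [0.3, -0.8, -0.4]
gripper_width: 0.499
gripper_force: 0.0
```

arm_command([
  [0,0,0,0.005,0,0,0],
  [0,0,0,0.01,0,0,0],
  [0,0,0,0.015,0,0,0],
  [0,0,0,0.02,0,0,0],
  [0,0,0,0.025,0,0,0],
  [0,0,0,0.03,0,0,0],
  [0,0,0,0.035,0,0,0],
  [0,0,0,0.04,0,0,0],
])

```text
time_s: 22.38
tcp_pos: [0.5343, 0.0594, 0.0626]
ee_rot: [[0.063, -0.998, 0.0], [-0.998, -0.063, 0.0], [-0.0, -0.0, -1.0]]
wrist_force: [0.3, 0.5, -0.7]
gripper_width: 0.501
gripper_force: 0.0
```

arm_command([
  [0,0,0,0.03,0,0,0],
  [0,0,0,0.08,0,0,0],
  [0,0,0,0.16,0,0,0],
  [0,0,0,0.3,0,0,0],
  [0,0,0,0.5,0,0,0],
  [0,0,0,0.8,0,0,0],
  [0,0,0,1.2,0,0,0],
  [0,0,0,1.7,0,0,0],
])

```text
time_s: 23.05
tcp_pos: [0.5354, 0.042, 0.0626]
ee_rot: [[0.063, -0.998, 0.0], [-0.998, -0.063, 0.0], [-0.0, -0.0, -1.0]]
wrist_force: [-0.4, 1.3, 0.6]
gripper_width: 0.498
gripper_force: 0.0
```

arm_command([
  [0,0,0,0.6,0,-0.1,0],
  [0,0,0,1.3,0,-0.5,0],
  [0,0,0,2.0,0,-1.5,0],
  [0,0,0,2.7,0,-3.0,0],
  [0,0,0,3.4,0,-5.0,0],
  [0,0,0,4.0,0,-7.0,0],
  [0,0,0,5.0,0,-9.0,0],
  [0,0,0,6.5,0,-10.5,0],
])

```text
time_s: 23.72
tcp_pos: [0.5401, -0.023, 0.1705]
ee_rot: [[0.064, -0.998, 0.003], [-0.998, -0.064, 0.0], [-0.0, -0.003, -1.0]]
wrist_force: [0.3, -0.3, -0.5]
gripper_width: 0.499
gripper_force: 0.0
```

Run:
```python
from m import *
s=sense();print(tostage(),s['time_s'])
c=snap('scene'); cv2.imwrite('pics/s6c.png',cv2.resize(c['pixels'][190:330,220:420],None,fx=4,fy=4))
m=mask(c,(9,90,40),(21,255,255),(300,215,380,290)); r,p=rect(m); print(r,m.sum(),np.round(onz(c,*r[0],.06)[:2]-S,4))
plan([.517,-.36,.14])
```

```text
[ -6.52 -58.18 170.53] 23.7167
((345.46533203125, 248.2745361328125), (40.675296783447266, 16.04203224182129), 81.25383758544922) 309 [-0.0045  0.0537]
t 23.7667 rot [-0.0084 -0.0005 -0.    ] cm [33.28  4.6   3.31] F [ 0.7  -1.21  2.05]
```

View pics/s6c.png

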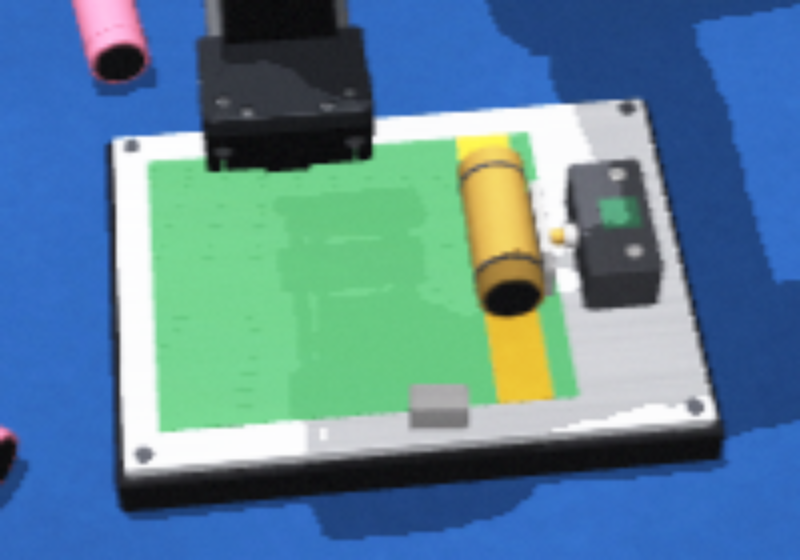

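The last crop shows the sleeve square on the yellow band, centre about (503,225), just in front of the anvil. Its axis measures about 54 mm along the stage. Next is the button.

arm_command([
  [0,0,0,2,0.3,0,1],
  [0,0,0,5.5,0.8,0.2,1],
  [0,0,0,9.5,1.3,0.5,1],
  [0,0,0,13.5,1.9,0.9,1],
  [0,0,0,17.5,2.4,1.3,1],
  [0,0,0,21.5,3,1.8,1],
  [0,0,0,25.5,3.5,2.3,1],
  [0,0,0,29,4,2.8,1],
])

```text
time_s: 24.43
tcp_pos: [0.5171, -0.3173, 0.1401]
ee_rot: [[0.062, -0.998, 0.001], [-0.998, -0.062, -0.0], [0.001, -0.001, -1.0]]
wrist_force: [1.1, 0.6, 0.2]
gripper_width: 0.024
gripper_force: 0.0
```

arm_command([
  [0,0,0,2.2,0.3,0.3,1],
  [0,0,0,3.6,0.5,0.5,1],
  [0,0,0,4.2,0.6,0.5,1],
  [0,0,0,4.3,0.6,0.5,1],
  [0,0,0,4.3,0.6,0.5,1],
  [0,0,0,4.3,0.6,0.5,1],
  [0,0,0,4.3,0.6,0.5,1],
])

```text
time_s: 25.02
tcp_pos: [0.515, -0.3564, 0.1351]
ee_rot: [[0.065, -0.998, 0.001], [-0.998, -0.065, -0.0], [0.0, -0.001, -1.0]]
wrist_force: [-0.2, 0.9, 0.2]
gripper_width: 0.006
gripper_force: 0.0
```

Run:
```python
from m import *
c=snap('scene')
m=mask(c,(9,90,40),(21,255,255),(300,215,380,290)); r,p=rect(m); print(r,m.sum(),np.round(onz(c,*r[0],.06)[:2]-S,4))
for n,(u,v) in dict(scene_white=(136,249)).items(): print(onz(c,u,v,.05))
# white box top corners
b=mask(c,(0,0,170),(180,50,255),(100,215,172,285)); r,p=rect(b); print('box',r,b.sum())
print(sense()['gripper_width'],sense()['tcp_pos'])
plan([.517,-.36,.0925])
# box centre from the top view taken at start
t=cv2.imread('pics/t0.png'); T=snap('top'); T['pixels']=t
b=mask(T,(0,0,140),(180,45,255),(440,205,492,260)); r,p=rect(b); print(r,[onz(T,*q,.05).round(4).tolist() for q in cv2.boxPoints(r)])
```

```text
((345.4241638183594, 247.8630828857422), (41.473270416259766, 16.26690101623535), 81.57302856445312) 320 [-0.0056  0.0537]
[ 0.5168317  -0.35302693  0.05      ]
box ((133.66355895996094, 242.40721130371094), (45.706546783447266, 58.80354690551758), 15.422160148620605) 1500
0.0054030479850241215 [ 0.51499544 -0.35648991  0.13504274]
t 25.0667 rot [-0.0005 -0.0001  0.002 ] cm [ 0.36 -0.18  4.25] F [ 0.49  0.2  -0.32]
((467.4176330566406, 232.92941284179688), (49.16246032714844, 38.1181640625), 85.60128784179688) [[0.5637, -0.3116, 0.05], [0.5634, -0.4128, 0.05], [0.4317, -0.403, 0.05], [0.432, -0.3038, 0.05]]
```

The sleeve hasn't moved, and the box centre plus 20 mm agrees with the button position. I'll press now.

arm_command([
  [0,0,0,0.2,-0.1,1,1],
  [0,0,0,0.3,-0.2,2.5,1],
  [0,0,0,0.3,-0.2,3.7,1],
  [0,0,0,0.3,-0.2,4.2,1],
  [0,0,0,0.3,-0.2,4.4,1],
  [0,0,0,0.3,-0.2,4.4,1],
])

```text
time_s: 25.62
tcp_pos: [0.5163, -0.3602, 0.0902]
ee_rot: [[0.063, -0.998, -0.002], [-0.998, -0.063, 0.001], [-0.001, 0.002, -1.0]]
wrist_force: [-0.7, 0.6, 1.8]
gripper_width: 0.007
gripper_force: 1.0
```

arm_command([
  [0,0,0,0,0,0.15,1],
  [0,0,0,0,0,0.3,1],
  [0,0,0,0,0,0.45,1],
  [0,0,0,0,0,0.6,1],
  [0,0,0,0,0,0.75,1],
  [0,0,0,0,0,0.85,1],
  [0,0,0,0,0,0.85,1],
  [0,0,0,0,0,0.85,1],
])

```text
time_s: 26.28
tcp_pos: [0.5171, -0.3608, 0.0853]
ee_rot: [[0.064, -0.998, 0.001], [-0.998, -0.064, -0.001], [0.002, -0.001, -1.0]]
wrist_force: [-4.4, 4.7, 14.8]
gripper_width: 0.006
gripper_force: 7.6
```

arm_command([
  [0,0,0,0,0,-0.1,1],
  [0,0,0,0,0,-0.2,1],
  [0,0,0,0,0,-0.3,1],
  [0,0,0,0,0,-0.3,1],
])

```text
time_s: 26.62
tcp_pos: [0.517, -0.3608, 0.0859]
ee_rot: [[0.063, -0.998, 0.001], [-0.998, -0.063, -0.001], [0.001, -0.001, -1.0]]
wrist_force: [-2.1, 1.7, 4.5]
gripper_width: 0.005
gripper_force: 2.3
```

arm_command([
  [0,0,0,0,0,-0.1,1],
  [0,0,0,0,0,-0.2,1],
  [0,0,0,0,0,-0.2,1],
])

```text
time_s: 26.87
tcp_pos: [0.517, -0.3607, 0.0872]
ee_rot: [[0.063, -0.998, 0.001], [-0.998, -0.063, -0.0], [0.0, -0.001, -1.0]]
wrist_force: [-0.4, 0.4, 2.2]
gripper_width: 0.006
gripper_force: 1.9
```

arm_command([
  [0,0,0,0,0,-0.1,1],
  [0,0,0,0,0,-0.2,1],
  [0,0,0,0,0,-0.2,1],
])

```text
time_s: 27.12
tcp_pos: [0.517, -0.3607, 0.0891]
ee_rot: [[0.063, -0.998, 0.001], [-0.998, -0.063, -0.0], [0.0, -0.001, -1.0]]
wrist_force: [0.3, 0.5, 3.5]
gripper_width: 0.004
gripper_force: 1.3
```

arm_command([
  [0,0,0,0,0,-0.1,1],
  [0,0,0,0,0,-0.2,1],
  [0,0,0,0,0,-0.2,1],
])

```text
time_s: 27.37
tcp_pos: [0.517, -0.3607, 0.0911]
ee_rot: [[0.063, -0.998, 0.001], [-0.998, -0.063, -0.0], [0.0, -0.001, -1.0]]
wrist_force: [0.0, -0.8, 1.3]
gripper_width: 0.004
gripper_force: 0.8
```

The force profile matches the button's spring: about 4.6 N at the bottom and 1.6 N near the top, with a hard stop at 6 mm. It was fully pressed. I'll retract clear.

arm_command([
  [0,0,0,0,0,-0.3,1],
  [0,0,0,0,0,-1,1],
  [0,0,0,0,0,-3,1],
  [0,0,0,0,0,-6,1],
  [0,0,0,0,0,-8,1],
  [0,0,0,0,0,-9,1],
  [0,0,0,0,0,-9,1],
  [0,0,0,0,0,-9,1],
])

```text
time_s: 28.03
tcp_pos: [0.5162, -0.3602, 0.1806]
ee_rot: [[0.062, -0.998, -0.0], [-0.998, -0.062, 0.001], [-0.001, 0.0, -1.0]]
wrist_force: [-0.3, 0.5, -1.6]
gripper_width: 0.004
gripper_force: 0.0
```

Run:
```python
from m import *
c=snap('scene')
m=mask(c,(9,90,40),(21,255,255),(300,215,380,290)); r,p=rect(m); d=onz(c,*r[0],.06)[:2]-S
bp=[onz(c,*q,.06) for q in cv2.boxPoints(r)]
print(r,'stage xy',d@EX,d@EY,'edges deg',[np.degrees(np.arctan2(*(b-a_)[1::-1])).round(1) for a_,b in zip(bp,bp[1:]+bp[:1])],sense()['tcp_pos'],sense()['wrist_force'])
m=mask(c,(50,70,40),(80,255,255),(112,225,150,262));print('button px',rect(m)[0],m.sum())
if 45<d@EY*1000<65: print(finish_job())
```

```text
((345.4349060058594, 247.93556213378906), (41.61981964111328, 16.26690101623535), 81.57302856445312) stage xy -0.0020336842427413028 0.05389969173188444 edges deg [np.float64(99.0), np.float64(2.2), np.float64(-81.7), np.float64(-176.7)] [ 0.51578881 -0.35998232  0.17957344] [-0.1057355  -0.3291153  -0.70132448]
button px ((130.0, 243.5), (13.0, 16.0), 90.0) 189
the job is handed in; nothing more can be done
None
```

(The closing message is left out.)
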